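# Set the length stop of a spindle-marking jig to its notch

## Robot

A 6-joint arm with a two-finger parallel gripper is mounted at the origin on the work surface. World frame = base frame: x ahead of the robot, y to its left, z up, the work surface at z = 0. Lengths are in m, angles in rad, forces in N, time in s.
With the tool pointing down it reaches from about 0.35 to 0.925 m from the base axis. Payload 6.4 kg.
Tool frame: the origin (TCP) lies between the finger pads, 19 mm behind the fingertips; this is the grasp point; z points along the fingers, y is the line along which they close (so a half turn about z gives the same grasp; the last joint's range is limited). The gripper opens to 85 mm and grips with 20 to 120 N. Pads are 22 mm wide; open, the fingers measure 114 mm over their backs; the gripper's body (76 mm by 85 mm) begins 54 mm behind the grasp point. The pads swing forward as they close: fully open they stand 13 mm farther back than shut.
Start: joints at [-1.286, 0.245, 1.558, -0, 1.339, -0.174], TCP at [0.288, -0.583, 0.25] pointing down, gripper open.
Joint ranges: [-3.13, 3.13], [-1.02, 2.26], [0.13, 2.54], [-0.95, 4.09], [0.21, 2.88], [-2.74, 2.74]. Speed limits (rad/s): [2.57, 2.57, 3.14, 3.14, 3.14, 3.14].

## Interface

Orientations are given as a unit quaternion [x, y, z, w].
In Python, from workcell import telemetry, camera, calibration, arm gives the robot as it stands. The module is installed in compiled form; this text tells all that it offers.
- The arm moves only by the shell command python3 -m crank 'ROWS' [FORCE]. ROWS is JSON, one flat list of numbers, 7 for each row, row after row: the turn, a rotation vector about the tool's x, y, z in degrees, then the shift along the tool's x, y, z in mm, then the finger opening in mm, from 0 to 85.4. In form: [ax, ay, az, x, y, z, grip, ax, ay, az, x, y, z, grip, ...]. A call has 1 to 8 rows; each row is the pose to reach, as a shift and turn from the pose commanded when the call began, along the tool's axes at that moment; what a row does not reach only later rows make up. A row lasts 1/10 s, in which the tool goes at most 50 mm and 8.59 degrees, less where a joint would pass 70% of its speed; a pose out of reach is approached as far as the arm can. A call with a gripper value outside its range is refused whole. The fingers move at their own pace and stop on an object; FORCE is the grip in N (left out, the last holds). Time passes only in rows, so rows that repeat a pose let the fingers close. It gives the time, the measured TCP pose, the force, the opening and the grip force at its end, in the units of the state.
- telemetry.get_obs(): the state, without advancing time (a new reading comes with each control period).
- camera(name): name is "scene" or "top" or "wrist"; returns the picture (420x560x3 uint8, red, green, blue); there is no depth.
- calibration(name): a dict with "mtx" (3x3 intrinsics, pixels), "R" (3x3) and "t" (3): a world point X has camera coordinates R X + t; the wrist camera has in their place "hand_eye" (4x4, takes a point from camera to tool coordinates, whose origin is the TCP and whose axes are the flange's). Camera axes: x right, y down, z forward; pixel columns grow to the right and rows downward; lengths in m; the calibration is good to about 2 mm. A picture is of the moment at which its call begins: read the wrist's pose just before it. calibration takes no time and is no camera call.
- arm.hand_in(): hands the job in; it is judged then, once.
The state is a dict: "clock": time; "joint_positions": joint angles; "qvel": joint speeds; "joint_efforts": joint torques, N m; "position": TCP position; "orientation": TCP orientation; "wrist_force": force on the tool from outside, world axes, zero at the start; "wrist_torque": the same for the moment, N m; "gripper_width": opening from 0.0 (shut) to 1.0 (fully open); "finger_force": force on a finger pad.
Only numpy, scipy, OpenCV 4.12 (cv2) and the standard library are available. Lean on these libraries where they do the work, as an engineer would, in place of code of your own. Each camera call takes 0.05 s, during which the arm holds its last target. There are 200 camera calls.

## Task

Free the length stop of the marking jig by turning its black lock knob clockwise until it clicks past its detent, then slide the stop along the rail, past the knob, until its spring ball drops into the notch. Finish there with the gripper still holding the stop still in the notch: do not let go, and leave the other things on the bench undisturbed.

Things in the scene. Friction and masses are not known exactly. Their poses are not given: they have to be found in the camera images.
- jig: marking jig fixed to the bench: plywood board 260 (x) x 420 (y) x 18 mm. Origin: centre of its underside. x points away from the robot (yaw up to 0.35 rad either way), y along the rail. Spindle (40 mm thick, top 72 mm above the bench, end blocks 78 mm tall) lies parallel to the rail at x = 98 mm. Lock knob at x = -75, y = -15 mm
- rail_mid (a point): middle of the aluminium rail's top face, 46 mm above the bench, on the board's centre line; axes as the jig's. The rail is 34 mm wide and 380 mm long, along y, with a steel end block 54 mm tall at each end
- stop_grip (a point): centre of the stop's upright aluminium fin, 88 mm above the bench, axes as the jig's. Fin: 16 mm thick along the rail, 36 mm across it, from 62 to 106 mm above the bench, on a dark steel carriage 50 x 50 mm (top 62 mm). A lug reaches 61 mm from its centre to the knob's side. Pinch the fin from above, fingers closing along the rail. Starts near the jig's -y end
- stop (a joint): travel of the stop, m: grows along jig +y, 0 to 0.2 (end stop), starts 0 to 0.02; fin at jig y = travel - 0.1. Slides with about 5 N; the knob's dog blocks it by 0.05 until turned. The only notch is hidden in the rail, somewhere at 0.115 to 0.175. Entering it, the ball draws the stop on (the drag felt falls to about 0 or pulls up to 4 N), then leaving takes about 13 N
- detent_ball (a joint): how far the spring ball under the stop (16 mm, unseen) has dropped, m. Under 0.0007 on the flat of the rail, 0.0026 in the middle of the notch, over 0.0015 within about 1.8 mm of the middle either way
- knob_grip (a point): lock knob's grip point, on its turning axis 90 mm above the bench; turns with the knob: x along the bar, y across it (fingers close along y). Black tee knob: bar 42 mm long, 12 mm thick, from 70 to 100 mm above the bench, on a 40 mm disc; beneath it a flat steel dog, 50 mm long, 48 to 58 mm above the bench
- lock_knob (a joint): knob angle, rad, grows clockwise seen from above: 0 to 1.35 (hard stop); starts 0 to 0.2, at 0 the bar lies along the jig's x. Its click resists (about 0.1 N m) from 0.35 to 0.65, then throws it forward to about 0.9; there the dog is clear of the stop's lug. It stays where it is left
- wax_tin: closed round metal tin, 50 mm across, 28 mm tall, standing on the jig's board; bystander. Origin: centre of its underside
- drive_centre: small pointed steel lathe centre, 26 mm across, 64 mm tall, standing on the jig's board; bystander. Origin: centre of its underside
- gouge: wood-handled turning gouge lying on the bench, 400 mm long, 34 mm thick; bystander. Origin: centre of its underside, handle towards -x
- mallet: wooden mallet lying on the bench, 270 mm long, head 80 mm across; bystander. Origin: centre of its underside, handle towards -x
- sanding_block: cork sanding block, 112 x 67 x 34 mm; bystander. Origin: centre of its underside
- calliper: steel calliper lying flat, 150 mm long, 10 mm thick; bystander. Origin: centre of its underside
- glue_bottle: white glue bottle, 56 mm across, 150 mm tall; bystander. Origin: centre of its underside

How it is judged:
On the way, in this order (a step that is already met when the one before it is completed fails the run):
1. the lock knob has been turned clockwise past its click (0.8 rad or more) (value of joint lock_knob above 0.8 rad), for 0.2 s.
2. the stop's ball has dropped into the notch while the fingers hold the stop (value of joint detent_ball above 0.0015 m and contact force between the fingers and stop above 2 N), for 0.3 s.
At the end, for the whole second after the job is handed in: Lock knob past its click (0.8 rad or more); the stop's ball down in the notch (dropped over 1.5 mm: stop within about 1.8 mm of the notch's middle); the gripper still holds the stop there, at rest (TCP within 45 mm of the fin's centre, over 2 N between fingers and stop, under 5 mm/s) (all of step 2 and value of joint lock_knob above 0.8 rad and value of joint stop above 0.1 m and velocity of joint stop between -0.005 and 0.005 m/s and distance between the grasp point and stop_grip below 0.045 m); the arm keeps its last pose, push and grip.
It fails at once if a bystander is moved by more than 30 mm (distance of any of wax_tin, drive_centre, gouge, mallet, sanding_block, calliper, glue_bottle from where it was at the start of the episode above 0.03 m).
It also fails if it takes over 58 s, if anything falls off the work surface, if the arm or the gripper's body presses on something with over 40 N, if the wrist force passes 120 N, or if a joint passes its speed limit or range.

## Working session

There is one attempt and no reset: what is moved stays moved. The work goes in short steps, Python scripts to look and compute and a shell command to move; the robot and the scene stay as the last step left them, time stands still between calls to the robot, and variables do not carry over. Pictures are saved under pics/ and viewed, at most 10 in all, crops included, and the job is handed in when it is done.

```bash
mkdir -p pics
python3 - <<'E'
from workcell import telemetry,camera,calibration
import cv2,numpy as np
o=telemetry.get_obs()
for k in o: print(k,np.round(o[k],4))
for n in("scene","top","wrist"):
    cv2.imwrite(f"pics/{n}0.png",camera(n)[:,:,::-1]); c=calibration(n); print(n,{k:np.round(v,4).tolist() for k,v in c.items()})
a=cv2.imread("pics/top0.png");cv2.imwrite("pics/top0b.png",a)
E
```

```text
clock 0.0
joint_positions [-1.2861  0.2458  1.5591  0.      1.3387 -0.1741]
qvel [-0.     -0.0016  0.0021 -0.0002 -0.001   0.0004]
joint_efforts [-7.00000e-04 -4.29515e+01 -3.26127e+01 -1.00000e-04  5.40000e-03
  0.00000e+00]
position [ 0.2877 -0.5823  0.2489]
orientation [ 9.738e-01  2.274e-01 -1.000e-04 -1.000e-03]
wrist_force [-1.0362  0.0748 -0.0197]
wrist_torque [-0.0483  0.0276 -0.0514]
finger_force 0.0
gripper_width 1.0013
scene {'mtx': [[442.8955, 0.0, 276.3104], [0.0, 442.8955, 213.5452], [0.0, 0.0, 1.0]], 'R': [[-0.6062, 0.7952, -0.0096], [0.6755, 0.5085, -0.5339], [-0.4197, -0.3302, -0.8455]], 't': [0.3649, -0.2591, 1.5551]}
top {'mtx': [[422.7206, 0.0, 279.1992], [0.0, 422.7206, 207.9807], [0.0, 0.0, 1.0]], 'R': [[-0.0063, -1.0, -0.0015], [-0.9986, 0.0064, -0.0522], [0.0522, 0.0011, -0.9986]], 't': [-0.0579, 0.5021, 1.4012]}
wrist {'mtx': [[365.9946, 0.0, 276.3243], [0.0, 365.9946, 212.8819], [0.0, 0.0, 1.0]], 'hand_eye': [[-0.0002, -0.9461, -0.3239, 0.0825], [1.0, 0.0, -0.0006, -0.0], [0.0006, -0.3239, 0.9461, -0.1238], [0.0, 0.0, 0.0, 1.0]]}
```

View pics/top0.png

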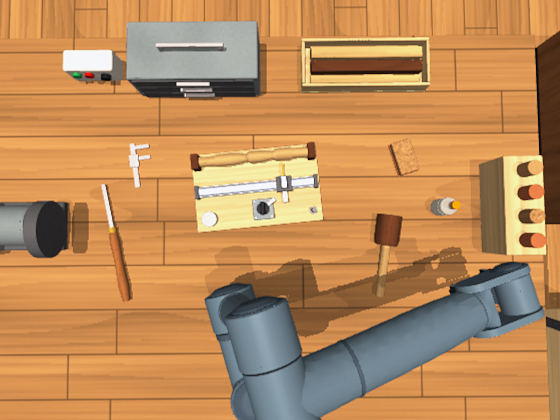

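View pics/scene0.png

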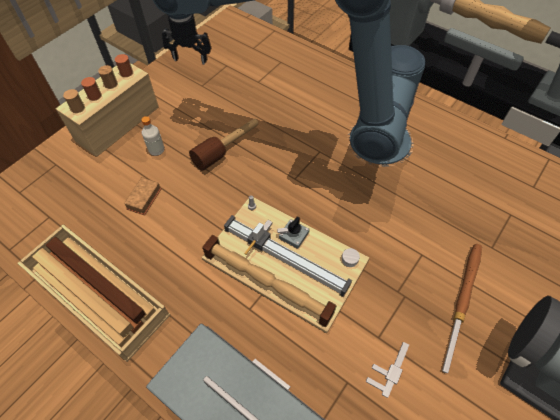

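The top view shows the jig board around (192–322, 145–232), with the stop fin at about (285,183), the knob at (263,208), the tin at (209,218) and the drive centre at (314,210). The scene view has the knob at (294,228) and the fin at (262,235). I'll enlarge both.

Run:
```python
import cv2,numpy as np
a=cv2.imread("pics/top0.png")[135:240,185:330];b=cv2.imread("pics/scene0.png")[185:295,200:345]
r=lambda i:cv2.resize(i,(800,int(i.shape[0]*800/i.shape[1])),interpolation=cv2.INTER_CUBIC)
cv2.imwrite("pics/ztop.png",r(a));cv2.imwrite("pics/zscene.png",r(b)[:600]);print(r(b).shape)
```

```text
(606, 800, 3)
```

View pics/ztop.png

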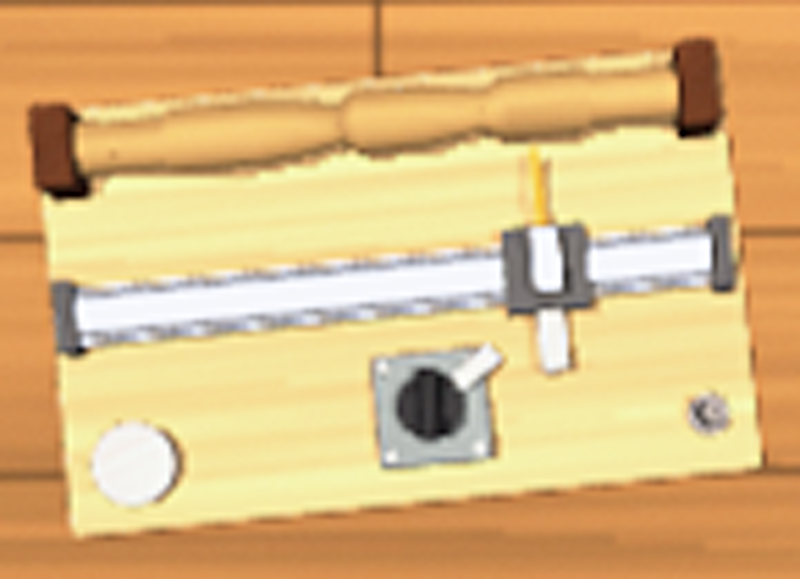

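View pics/zscene.png

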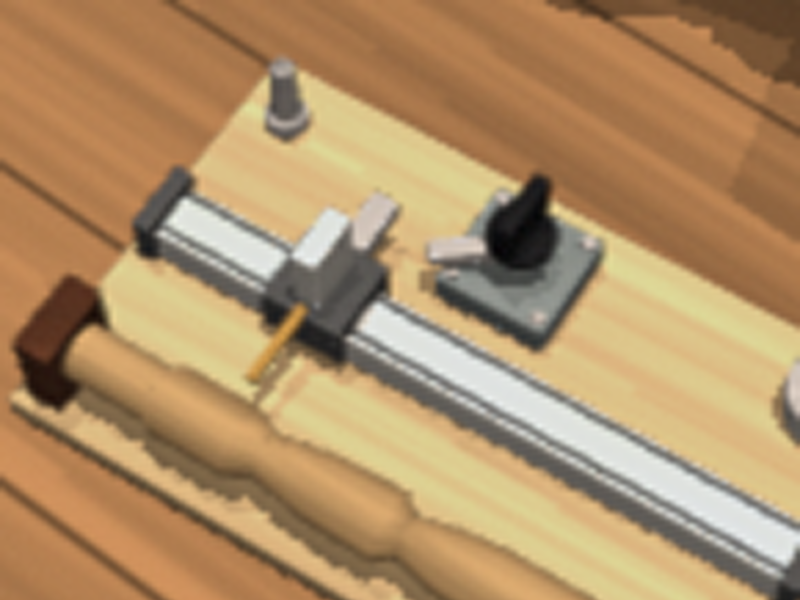

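The zoomed top view gives these crop pixels: knob bar centre (432,404) and roughly vertical, fin top (545,258), rail end blocks (68,318) and (722,254). In the zoomed scene view the fin top is at (322,238) and the knob bar top runs (540,180)–(510,225).

```bash
cat > h.py <<'E'
import numpy as np,cv2
from scipy.spatial.transform import Rotation as Ro
from workcell import telemetry,camera,calibration
def cam(n,o=None):
    c=calibration(n);K=np.array(c["mtx"])
    if n!="wrist": return K,np.array(c["R"]),np.array(c["t"])
    T=np.eye(4);T[:3,:3]=Ro.from_quat(o["orientation"]).as_matrix();T[:3,3]=o["position"]
    M=np.linalg.inv(T@np.array(c["hand_eye"]));return K,M[:3,:3],M[:3,3]
def ray(C,p):
    K,R,t=C;return -R.T@t,R.T@np.linalg.solve(K,[p[0],p[1],1])
def plane(C,p,z):
    c,d=ray(C,p);return c+d*(z-c[2])/d[2]
def tri(*L):
    A=np.zeros((3,3));b=np.zeros(3)
    for C,p in L:
        c,d=ray(C,p);d=d/np.linalg.norm(d);P=np.eye(3)-np.outer(d,d);A+=P;b+=P@c
    X=np.linalg.solve(A,b)
    return X
def proj(C,X):
    K,R,t=C;q=K@(R@np.array(X)+t);return q[:2]/q[2]
E
python3 - <<'E'
from h import *
T,S=cam("top"),cam("scene");s=800/145
t=lambda u,v:(185+u/s,135+v/s)
g=lambda u,v:(200+u/s,185+v/s)
p=np.round
a,b=plane(T,t(68,318),.054),plane(T,t(722,254),.054)
print("rail ends",p(a,3),p(b,3),np.linalg.norm(a-b)); d=a-b; print("yaw",np.arctan2(-d[0],d[1]))
print("mid",(a+b)/2)
f=tri((T,t(545,258)),(S,g(322,238)));k=tri((T,t(432,404)),(S,g(527,202)))
print("fin top tri",p(f,3),"plane",p(plane(T,t(545,258),.106),3));print("knob",p(k,3),p(plane(T,t(432,404),.1),3))
for n,q,z in(("tin",(135,463),.046),("drive",(710,412),.05),("c1",(75,537),.018),("c2",(762,468),.018)):print(n,p(plane(T,t(*q),z),3))
E
```

```text
rail ends [0.551 0.205 0.054] [ 0.587 -0.181  0.054] 0.38790134860431363
yaw 0.09149226420658818
mid [0.56903382 0.01192487 0.054     ]
fin top tri [ 0.581 -0.077  0.098] plane [ 0.579 -0.076  0.106]
knob [ 0.497 -0.01   0.09 ] [ 0.497 -0.011  0.1  ]
tin [0.466 0.167 0.046]
drive [ 0.494 -0.173  0.05 ]
c1 [0.422 0.207 0.018]
c2 [ 0.461 -0.207  0.018]
```

```bash
cat >> h.py <<'E'
def rows(pos,yaw):
    "turn (deg) and shift (mm) in the present tool axes to reach pos with tool down, tool x at yaw"
    o=telemetry.get_obs();R=Ro.from_quat(o["orientation"])
    G=Ro.from_matrix(np.array([[np.cos(yaw),np.sin(yaw),0],[np.sin(yaw),-np.cos(yaw),0],[0,0,-1]]))
    print("turn",np.round((R.inv()*G).as_rotvec(degrees=True),1),"shift",np.round(R.inv().apply(np.array(pos)-o["position"])*1000,1))
E
python3 -c "
from h import *
rows((.52,-.04,.25),.093)"
```

```text
turn [-0.1  0.  21. ] shift [ 4.484e+02 -3.834e+02 -2.000e-01]
```

```bash
python3 -m crank '[0,0,21,300,-256,0,60, 0,0,21,300,-256,0,60, 0,0,21,300,-256,0,60, 0,0,21,300,-256,0,60, 0,0,21,300,-256,0,60, 0,0,21,300,-256,0,60, 0,0,21,300,-256,0,60, 0,0,21,300,-256,0,60]'
python3 -c "
from h import *
rows((.52,-.04,.25),.093);print(telemetry.get_obs()['joint_positions'])"
```

```text
clock: 0.95
position: [0.4438, -0.2181, 0.2498]
orientation: [0.999, 0.046, 0.0, -0.0]
wrist_force: [0.3, -0.7, -0.1]
gripper_width: 0.701
finger_force: 0.0
turn [-0. -0. -0.] shift [ 9.240e+01 -1.703e+02 -1.000e-01]
[-6.86555816e-01 -1.27430054e-01  1.94768150e+00  2.26681759e-04
  1.32144557e+00  7.91528320e-01]
```

```bash
python3 -m crank '[0,0,0,92,-170,0,60, 0,0,0,92,-170,0,60, 0,0,0,92,-170,0,60, 0,0,0,92,-170,0,60, 0,0,0,92,-170,0,60, 0,0,0,92,-170,0,60]'
cat > w.py <<'E'
from h import *
import sys,json
o=telemetry.get_obs();im=camera("wrist");n=sys.argv[1]
cv2.imwrite(f"pics/{n}.png",im[:,:,::-1]);json.dump({k:list(map(float,o[k])) for k in("position","orientation")},open(f"{n}.json","w"))
E
python3 w.py w1
```

```text
clock: 1.55
position: [0.5193, -0.0419, 0.2496]
orientation: [0.999, 0.047, -0.0, 0.0]
wrist_force: [-0.4, 0.1, -0.9]
gripper_width: 0.701
finger_force: 0.0
```

View pics/w1.png

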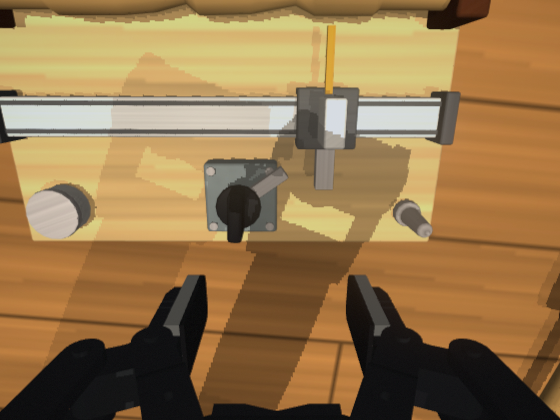

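The wrist view shows the knob's black bar running from about (240,195) to (236,240), the fin's white top at (336,118), the lug at (324,168) and the drive centre at (412,215). I'll take a second wrist view and segment both.

```bash
python3 -m crank '[0,0,0,-40,60,0,60, 0,0,0,-40,60,0,60, 0,0,0,-40,60,0,60, 0,0,0,-40,60,0,60]'
python3 w.py w2
python3 - <<'E'
import cv2,json
import numpy as np
for n in("w1","w2"):
    a=cv2.imread(f"pics/{n}.png");g=a.max(2)
    for nm,m,A in(("dark",g<60,(80,4000)),("white",a.min(2)>200,(100,4000))):
        k,l,st,c=cv2.connectedComponentsWithStats(m[:270].astype(np.uint8))
        for i in range(1,k):
            if A[0]<st[i,4]<A[1]:
                print(n,nm,st[i],c[i].round(1))
    cv2.imwrite("pics/z"+n+".png",cv2.resize(a[80:260,170:380],None,fx=1.85,fy=1.85,interpolation=cv2.INTER_CUBIC))
cv2.imwrite("pics/zz.png",np.hstack([cv2.imread("pics/zw1.png"),cv2.imread("pics/w2.png")[40:373,140:540]]))
E
```

```text
clock: 2.0
position: [0.4847, -0.1072, 0.25]
orientation: [0.999, 0.045, 0.0, -0.0]
wrist_force: [0.9, 0.5, -0.5]
gripper_width: 0.702
finger_force: 0.0
w1 dark [427   0  56  29 799] [448.1  17.2]
w1 dark [  0   9  15  19 259] [ 6.4 18.3]
w1 dark [ 0 91 17  5 84] [ 7.9 93. ]
w1 dark [  0 109  26  34 195] [  5.4 132.2]
w1 dark [ 216  185   45   58 1740] [237.6 209.6]
w1 white [326 100  20  37 631] [335.6 116. ]
w1 white [   1  106  112   22 2365] [ 57.2 116.4]
w1 white [268 107  26  22 453] [279.9 116.4]
w1 white [ 357  107   82   22 1753] [397.3 117.5]
w2 dark [ 140  138   48   57 1998] [161.9 164.3]
w2 dark [ 515  200   45   70 1803] [542.3 239.7]
w2 white [ 235   36   22   54 1119] [245.8  62.3]
w2 white [152  47  66   3 144] [182.7  47.6]
w2 white [283  47  88   2 175] [326.7  47.5]
w2 white [  9  48 142   2 244] [86.2 48.6]
w2 white [ 283   55   88   25 2140] [326.5  67. ]
w2 white [ 47  87  70   2 134] [82.1 87.5]
w2 white [285  86  83   2 164] [325.9  86.5]
w2 white [243 101  18  15 221] [252.  106.8]
```

View pics/zz.png

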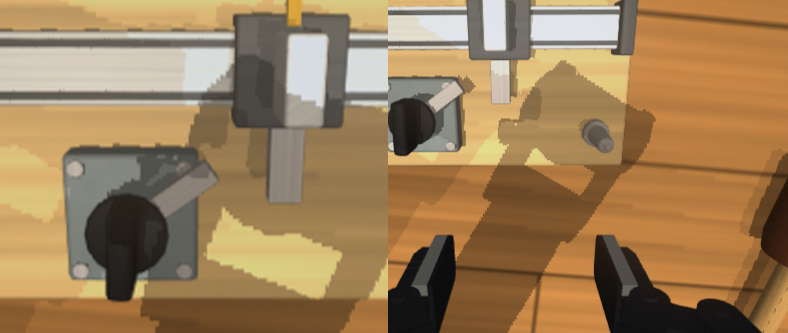

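The zoomed wrist views show the knob bar pointing nearly along the jig's x, with its dog toward the lug, and the fin's far top edge near (336,99) in w1 and (246,36) in w2. I'll brighten the knob to measure its bar.

Run:
```python
from h import *
import json
C={n:cam("wrist",json.load(open(n+".json"))) for n in("w1","w2")}
f=tri((C["w1"],(336.5,99.5)),(C["w2"],(246,36)));print("fin far edge mid",f.round(4),[ (proj(C[n],f)).round(1) for n in C])
L=[]
for n,(x,y) in(("w1",(205,170)),("w2",(130,122))):
    a=cv2.imread(f"pics/{n}.png")[y:y+80,x:x+65];a=(255*np.clip(a/110.,0,1)**.6).astype(np.uint8)
    L.append(cv2.resize(a,None,fx=6,fy=6,interpolation=cv2.INTER_CUBIC))
cv2.imwrite("pics/k.png",np.hstack(L))
```

```text
fin far edge mid [ 0.5975 -0.077   0.1051] [array([336.5,  99.4]), array([246. ,  36.1])]
```

View pics/k.png

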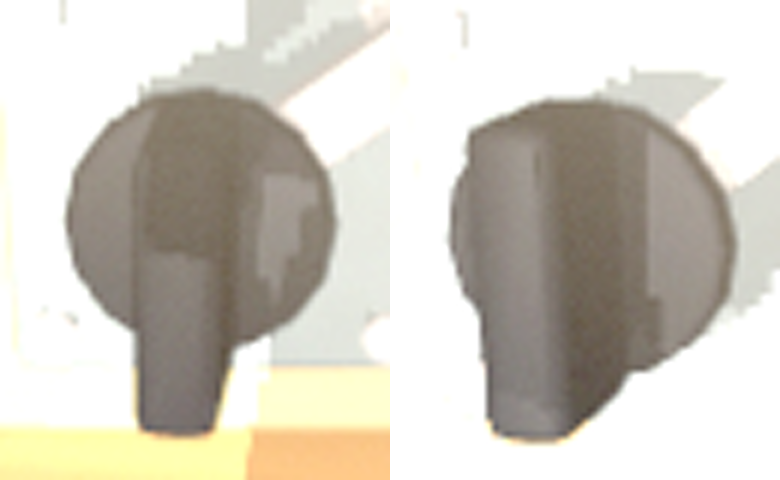

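In the brightened crop, the w2 bar top runs from (510,132) to (531,432). In w1 its near end is at (177,432).

Run:
```python
from h import *
import json
C={n:cam("wrist",json.load(open(n+".json"))) for n in("w1","w2")}
c2=lambda u,v:(130+(u-390)/6,122+v/6)
c1=lambda u,v:(205+u/6,170+v/6)
print("near end tri",tri((C["w1"],c1(177,432)),(C["w2"],c2(531,432))).round(4))
F=plane(C["w2"],c2(510,132),.1);N=plane(C["w2"],c2(531,432),.1);d=F-N
print("bar",F.round(4),N.round(4),"len",np.linalg.norm(d),"yaw",np.arctan2(d[1],d[0]),"ctr",((F+N)/2).round(4))
psi=.093;R=np.array([[np.cos(psi),-np.sin(psi)],[np.sin(psi),np.cos(psi)]])
f=np.array([.5975,-.077])-R@[.018,0];k=((F+N)/2)[:2]
print("fin ctr",f,"knob-fin in jig",R.T@(k-f))
# rail edges / yaw from w2: rail right end bits
for n,a,b in(("w2",(86.2,48.6),(326.7,47.5)),("w2",(82.1,87.5),(325.9,86.5)),("w1",(57.2,116.4),(397.3,117.5))):
    A,B=plane(C[n],a,.046),plane(C[n],b,.046);e=A-B;print(A.round(4),B.round(4),"yaw",np.arctan2(-e[0],e[1]))
rows((k[0],k[1],.15),np.arctan2(d[1],d[0]))
```

```text
near end tri [ 0.4804 -0.0118  0.1   ]
bar [ 0.5191 -0.0101  0.1   ] [ 0.4806 -0.0119  0.1   ] len 0.038618948389354084 yaw 0.04777030774339648 ctr [ 0.4999 -0.011   0.1   ]
fin ctr [ 0.57957778 -0.07867159] knob-fin in jig [-0.07308904  0.07477616]
[0.5833 0.0581 0.046 ] [ 0.6016 -0.1384  0.046 ] yaw 0.09314515836900013
[0.5524 0.064  0.046 ] [ 0.5716 -0.1418  0.046 ] yaw 0.09288075387698007
[0.5599 0.1526 0.046 ] [ 0.5867 -0.1411  0.046 ] yaw 0.09114544665679704
turn [-0.  -0.   2.4] shift [ 23.5 -93.9 100. ]
```

```bash
python3 -m crank '[0,0,2.4,22,-94,100,45, 0,0,2.4,22,-94,100,45, 0,0,2.4,22,-94,100,45, 0,0,2.4,22,-94,100,45, 0,0,2.4,22,-94,100,45]'
python3 -c "
from h import *
rows((.4985,-.011,.094),.048)"
```

```text
clock: 2.55
position: [0.4984, -0.0097, 0.1497]
orientation: [1.0, 0.026, -0.0, -0.0]
wrist_force: [-0.4, 0.9, 0.6]
gripper_width: 0.523
finger_force: 0.0
turn [-0.   0.1  0.2] shift [ 0.1  1.3 55.7]
```

```bash
python3 -m crank '[0,0,0,0,1,30,45, 0,0,0,0,1,55,45, 0,0,0,0,1,55,0, 0,0,0,0,1,55,0, 0,0,0,0,1,55,0, 0,0,0,0,1,55,0, 0,0,0,0,1,55,0, 0,0,0,0,1,55,0]' 50
python3 -c "
from h import *
o=telemetry.get_obs();print(o['joint_positions'],o['wrist_torque'])"
```

```text
clock: 3.35
position: [0.4993, -0.0101, 0.0968]
orientation: [1.0, 0.025, 0.001, -0.002]
wrist_force: [0.3, 9.2, -2.1]
gripper_width: 0.126
finger_force: 49.6
[-0.24946692  0.09515588  2.03767959  0.00448531  1.00713272  1.26956341] [ 1.29374671 -0.00491336 -0.03955029]
```

```bash
python3 -m crank '[0,0,0,0,-1,0,0, 0,0,8,0,-1,0,0, 0,0,16,0,-1,0,0, 0,0,24,0,-1,0,0, 0,0,32,0,-1,0,0]'
python3 -m crank '[0,0,8,0,0,0,0, 0,0,16,0,0,0,0, 0,0,24,0,0,0,0, 0,0,24,0,0,0,0, 0,0,24,0,0,0,0, 0,0,24,0,0,0,0]'
python3 -c "
from h import *
o=telemetry.get_obs();R=Ro.from_quat(o['orientation']).as_matrix();print(o['joint_positions'],o['wrist_torque'],np.arctan2(R[1,0],R[0,0]))"
```

```text
clock: 3.85
position: [0.4993, -0.0095, 0.0967]
orientation: [0.967, -0.254, 0.001, -0.001]
wrist_force: [0.7, 7.2, -2.8]
gripper_width: 0.129
finger_force: 49.6
clock: 4.45
position: [0.4995, -0.0092, 0.0968]
orientation: [0.894, -0.448, 0.001, -0.002]
wrist_force: [2.3, 8.3, -2.8]
gripper_width: 0.127
finger_force: 49.5
[-0.24758283  0.0952562   2.03758197  0.00429721  1.00649938  2.24890597] [ 1.25912718 -0.15536428 -0.01246302] -0.9279855073962455
```

The tool yaw gives a knob angle of about 1.02 rad, so it is past the click. Next I release, lift and look.

```bash
python3 -m crank '[0,0,0,0,0,0,45, 0,0,0,0,0,0,45, 0,0,0,0,0,0,45, 0,0,0,0,0,-40,45, 0,0,0,0,0,-80,45, 0,0,0,0,0,-80,45]'
python3 w.py w3
python3 -c "
from h import *
rows((.5796,-.0787,.16),.093)"
```

```text
clock: 5.05
position: [0.5024, -0.0117, 0.1818]
orientation: [0.894, -0.447, 0.006, -0.001]
wrist_force: [0.0, 0.5, -0.1]
gripper_width: 0.528
finger_force: 0.0
turn [ -0.1  -0.5 -58.5] shift [101.1 -22.5  19.7]
```

View pics/w3.png

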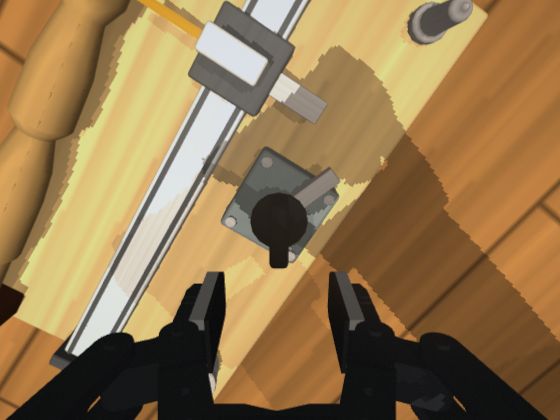

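The wrist view shows the bar at (279,235) still aligned with the tool and the dog at (318,188) clear of the lug's path. The fin is unmoved at (232,52), so I go to it.

```bash
python3 -m crank '[0,0,-58.5,101,-22,20,50, 0,0,-58.5,101,-22,20,50, 0,0,-58.5,101,-22,20,50, 0,0,-58.5,101,-22,20,50, 0,0,-58.5,101,-22,20,50, 0,0,-58.5,101,-22,20,50, 0,0,-58.5,101,-22,20,50, 0,0,-58.5,101,-22,20,50]'
python3 -c "
from h import *
rows((.5796,-.0787,.09),.093)"
```

```text
clock: 5.9
position: [0.576, -0.0781, 0.1539]
orientation: [0.999, 0.047, -0.001, -0.0]
wrist_force: [-0.5, -0.2, 0.5]
gripper_width: 0.588
finger_force: 0.0
turn [-0.   0.1  0. ] shift [ 3.6  1.  63.9]
```

```bash
python3 -m crank '[0,0,0,3.5,0.5,32,50, 0,0,0,3.5,0.5,63,50, 0,0,0,3.5,0.5,63,0, 0,0,0,3.5,0.5,63,0, 0,0,0,3.5,0.5,63,0, 0,0,0,3.5,0.5,63,0, 0,0,0,3.5,0.5,63,0, 0,0,0,3.5,0.5,63,0]' 50
cat > s.py <<'E'
from h import *
o=telemetry.get_obs();j=np.array([-np.sin(.093),np.cos(.093)])
print("travel %.4f force along rail %.2f across %.2f Fz %.1f"%((np.array(o["position"][:2])-[.5690,.0119])@j+.1, np.array(o["wrist_force"][:2])@j,np.array(o["wrist_force"][:2])@[j[1],-j[0]],o["wrist_force"][2]))
E
python3 s.py
```

```text
clock: 6.7
position: [0.5804, -0.0784, 0.0928]
orientation: [0.999, 0.047, 0.0, 0.0]
wrist_force: [-0.7, -0.5, -1.4]
gripper_width: 0.181
finger_force: 52.8
travel 0.0090 force along rail -0.43 across -0.70 Fz -1.4
```

```bash
python3 -m crank '[0,0,0,0,-10,0,0, 0,0,0,0,-22,0,0, 0,0,0,0,-35,0,0, 0,0,0,0,-48,0,0]'; python3 s.py
python3 -m crank '[0,0,0,0,-13,0,0, 0,0,0,0,-26,0,0, 0,0,0,0,-39,0,0, 0,0,0,0,-50,0,0]'; python3 s.py
```

```text
clock: 7.1
position: [0.5761, -0.0317, 0.0928]
orientation: [0.999, 0.047, 0.001, 0.002]
wrist_force: [-0.7, -7.2, -2.4]
gripper_width: 0.181
finger_force: 52.8
travel 0.0559 force along rail -7.06 across -1.40 Fz -2.4
clock: 7.5
position: [0.5715, 0.0185, 0.0928]
orientation: [0.999, 0.047, 0.001, 0.002]
wrist_force: [0.2, -7.3, -2.2]
gripper_width: 0.177
finger_force: 52.8
travel 0.1063 force along rail -7.28 across -0.51 Fz -2.2
```

```bash
m(){ tail -7 /dev/null; python3 s.py; }
python3 -m crank '[0,0,0,0,-3,0,0,0,0,0,0,-5,0,0]' >/dev/null; m
python3 -m crank '[0,0,0,0,-2,0,0]' >/dev/null; m
python3 -m crank '[0,0,0,0,-2,0,0]' >/dev/null; m
python3 -m crank '[0,0,0,0,-2,0,0]' >/dev/null; m
python3 -m crank '[0,0,0,0,-2,0,0]' >/dev/null; m
python3 -m crank '[0,0,0,0,-2,0,0]' >/dev/null; m
python3 -m crank '[0,0,0,0,-2,0,0]' >/dev/null; m
python3 -m crank '[0,0,0,0,-2,0,0]' >/dev/null; m
```

```text
travel 0.1117 force along rail -5.51 across -0.69 Fz -0.5
travel 0.1133 force along rail -5.03 across -1.45 Fz -0.2
travel 0.1152 force along rail -6.52 across -1.20 Fz -0.5
travel 0.1171 force along rail -4.88 across 0.12 Fz 1.3
travel 0.1191 force along rail -5.49 across -0.93 Fz 0.7
travel 0.1211 force along rail -5.33 across -2.11 Fz 0.6
travel 0.1231 force along rail -4.54 across -1.25 Fz -0.2
travel 0.1251 force along rail -4.72 across -1.45 Fz 0.6
```

```bash
python3 -m crank '[0,0,0,0,-2,0,0]' >/dev/null; python3 s.py
python3 -m crank '[0,0,0,0,-2,0,0]' >/dev/null; python3 s.py
python3 -m crank '[0,0,0,0,-2,0,0]' >/dev/null; python3 s.py
python3 -m crank '[0,0,0,0,-2,0,0]' >/dev/null; python3 s.py
python3 -m crank '[0,0,0,0,-2,0,0]' >/dev/null; python3 s.py
python3 -m crank '[0,0,0,0,-2,0,0]' >/dev/null; python3 s.py
```

```text
travel 0.1271 force along rail -5.36 across -1.56 Fz 0.2
travel 0.1291 force along rail -5.21 across -1.60 Fz 0.3
travel 0.1312 force along rail -4.63 across -1.46 Fz 1.4
travel 0.1335 force along rail -3.63 across -1.12 Fz 2.3
travel 0.1361 force along rail -1.10 across -1.91 Fz 3.3
travel 0.1384 force along rail -0.77 across -1.73 Fz 4.3
```

The drag falls from 0.133 on, so the ball is entering the notch. I switch to finer steps.

```bash
python3 -m crank '[0,0,0,0,-0.5,0,0]' >/dev/null; python3 s.py
python3 -m crank '[0,0,0,0,-0.5,0,0]' >/dev/null; python3 s.py
python3 -m crank '[0,0,0,0,-0.5,0,0]' >/dev/null; python3 s.py
python3 -m crank '[0,0,0,0,-0.5,0,0]' >/dev/null; python3 s.py
```

```text
travel 0.1391 force along rail -2.08 across -1.09 Fz 5.3
travel 0.1394 force along rail -1.84 across -2.58 Fz 5.8
travel 0.1398 force along rail -1.66 across -0.99 Fz 5.2
travel 0.1402 force along rail -2.81 across -1.12 Fz 5.6
```

```bash
python3 -m crank '[0,0,0,0,-0.5,0,0]' >/dev/null; python3 s.py
python3 -m crank '[0,0,0,0,-0.5,0,0]' >/dev/null; python3 s.py
python3 -m crank '[0,0,0,0,-0.5,0,0]' >/dev/null; python3 s.py
python3 -m crank '[0,0,0,0,-0.5,0,0]' >/dev/null; python3 s.py
```

```text
travel 0.1405 force along rail -3.98 across -1.69 Fz 4.9
travel 0.1407 force along rail -5.45 across -1.53 Fz 5.6
travel 0.1409 force along rail -6.39 across -1.99 Fz 5.3
travel 0.1411 force along rail -8.07 across -2.23 Fz 5.1
```

```bash
python3 -m crank '[0,0,0,0,1,0,0,0,0,0,0,1,0,0]' >/dev/null; python3 s.py
python3 -m crank '[0,0,0,0,0,0,0,0,0,0,0,0,0,0,0,0,0,0,0,0,0]' ; python3 s.py; python3 w.py w4; python3 s.py
```

```text
travel 0.1408 force along rail -2.47 across -1.41 Fz 5.4
clock: 10.3
position: [0.5683, 0.0529, 0.0928]
orientation: [0.999, 0.047, 0.001, 0.0]
wrist_force: [-1.0, -3.9, 5.8]
gripper_width: 0.181
finger_force: 54.0
travel 0.1409 force along rail -3.77 across -1.33 Fz 5.8
travel 0.1409 force along rail -3.73 across -0.67 Fz 5.7
```

View pics/w4.png

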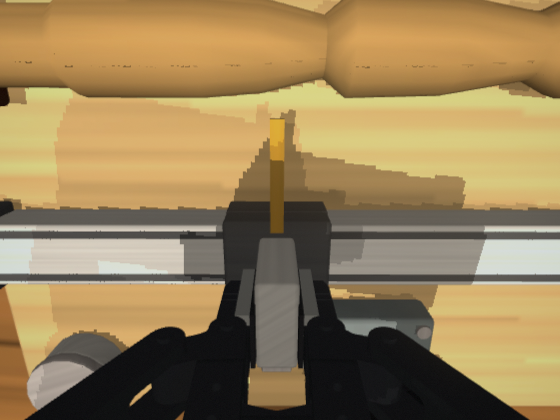

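The wrist view shows the fin gripped at (277,300) and the tin at (70,370) untouched. I check from the other side that the stop sits in the middle of the notch.

```bash
python3 -m crank '[0,0,0,0,1,0,0,0,0,0,0,1,0,0]' >/dev/null; python3 s.py
python3 -m crank '[0,0,0,0,1,0,0,0,0,0,0,1,0,0]' >/dev/null; python3 s.py
python3 -m crank '[0,0,0,0,1,0,0,0,0,0,0,1,0,0]' >/dev/null; python3 s.py
```

```text
travel 0.1404 force along rail -0.56 across -1.87 Fz 6.2
travel 0.1397 force along rail -0.38 across -2.20 Fz 6.5
travel 0.1387 force along rail 1.04 across -0.88 Fz 6.5
```

```bash
python3 -m crank '[0,0,0,0,0.7,0,0,0,0,0,0,0.7,0,0]' >/dev/null; python3 s.py
python3 -m crank '[0,0,0,0,0.7,0,0,0,0,0,0,0.7,0,0]' >/dev/null; python3 s.py
python3 -m crank '[0,0,0,0,0.7,0,0,0,0,0,0,0.7,0,0]' >/dev/null; python3 s.py
```

```text
travel 0.1381 force along rail 0.18 across -1.40 Fz 5.9
travel 0.1374 force along rail 1.11 across -1.62 Fz 6.4
travel 0.1370 force along rail 2.41 across -0.40 Fz 5.4
```

```bash
python3 -m crank '[0,0,0,0,0.7,0,0,0,0,0,0,0.7,0,0]' >/dev/null; python3 s.py
python3 -m crank '[0,0,0,0,0.7,0,0,0,0,0,0,0.7,0,0]' >/dev/null; python3 s.py
python3 -m crank '[0,0,0,0,0.7,0,0,0,0,0,0,0.7,0,0]' >/dev/null; python3 s.py
python3 -m crank '[0,0,0,0,0.7,0,0,0,0,0,0,0.7,0,0]' >/dev/null; python3 s.py
```

```text
travel 0.1367 force along rail 4.33 across -0.84 Fz 6.4
travel 0.1364 force along rail 5.21 across -1.51 Fz 5.2
travel 0.1361 force along rail 7.49 across -0.69 Fz 7.0
travel 0.1358 force along rail 9.08 across -1.24 Fz 6.8
```

The forward and reverse force crossings differ by about 4 mm. I'll compare wrist images to see whether the stop itself moved relative to the gripper.

```bash
python3 w.py w5
python3 - <<'E'
import cv2,numpy as np
A,B=[cv2.imread(f"pics/{n}.png").astype(np.float32) for n in("w4","w5")]
def sh(x0,y0,x1,y1):
    r=cv2.matchTemplate(cv2.resize(B[y0-20:y1+20,x0-30:x1+30],None,fx=4,fy=4,interpolation=cv2.INTER_CUBIC),cv2.resize(A[y0:y1,x0:x1],None,fx=4,fy=4,interpolation=cv2.INTER_CUBIC),cv2.TM_CCOEFF_NORMED)
    _,v,_,l=cv2.minMaxLoc(r);return l[0]/4-30,l[1]/4-20,round(v,3)
print("pencil",sh(262,112,292,200)," fin top",sh(250,232,305,370)," carriage",sh(218,202,336,235)," spindle",sh(290,30,380,98)," plate",sh(380,296,440,350))
E
python3 s.py
```

```text
pencil (0.0, 0.0, 0.947)  fin top (-0.25, 0.0, 0.992)  carriage (0.0, 0.0, 0.978)  spindle (-11.0, 0.0, 0.985)  plate (-7.0, -0.5, 0.911)
travel 0.1358 force along rail 9.12 across -0.78 Fz 7.5
```

The stop moves rigidly with the gripper. The forward and reverse force curves are symmetric about 0.1386, so that is the notch's middle. I return there.

```bash
python3 -m crank '[0,0,0,0,-1.5,0,0,0,0,0,0,-3,0,0]' >/dev/null; python3 s.py
python3 -m crank '[0,0,0,0,-0.7,0,0,0,0,0,0,-1.4,0,0]' >/dev/null; python3 s.py
```

```text
travel 0.1370 force along rail -1.30 across -1.18 Fz 5.3
travel 0.1380 force along rail -1.13 across -1.51 Fz 5.4
```

```bash
python3 -m crank '[0,0,0,0,-0.6,0,0,0,0,0,0,-0.6,0,0,0,0,0,0,-0.6,0,0,0,0,0,0,-0.6,0,0,0,0,0,0,-0.6,0,0,0,0,0,0,-0.6,0,0]'; python3 s.py; sleep 0; python3 -m crank '[0,0,0,0,0,0,0,0,0,0,0,0,0,0]' ; python3 s.py
```

```text
clock: 13.4
position: [0.5685, 0.0506, 0.0927]
orientation: [0.999, 0.047, 0.001, -0.0]
wrist_force: [-1.5, -1.3, 5.2]
gripper_width: 0.179
finger_force: 54.0
travel 0.1385 force along rail -1.13 across -1.58 Fz 5.2
clock: 13.6
position: [0.5685, 0.0506, 0.0927]
orientation: [0.999, 0.047, 0.001, -0.0]
wrist_force: [-0.9, -0.7, 4.9]
gripper_width: 0.181
finger_force: 54.0
travel 0.1386 force along rail -0.57 across -0.95 Fz 4.9
```

The stop is at rest at 0.1386, gripped with 54 N. I hand in.

```bash
python3 -c "
from workcell import arm
print(arm.hand_in())"
```

```text
the job is handed in; nothing more can be done
None
```

I handed the job in with the knob turned to about 1.02 rad and the stop held still at 0.1386 m travel (54 N grip), which the force readings put at the notch's middle; the hand-in returned no verdict.

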